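# Activate three snap tests in loading order and start the timer

## Robot

A 6-joint arm with a two-finger parallel gripper is mounted at the origin on the work surface. World frame = base frame: x ahead of the robot, y to its left, z up, the work surface at z = 0. Lengths are in m, angles in rad, forces in N, time in s.
With the tool pointing down it reaches from about 0.35 to 0.775 m from the base axis. Payload 5.5 kg.
Tool frame: the origin (TCP) lies at the very end of the fingers, on their centre line; the grasp point (between the pads) lies env.hold_point_z behind it (env.hold_point_z is the distance from the TCP to the grasp point, in m); z points along the fingers, y is the line along which they close (so a half turn about z gives the same grasp; the last joint's range is limited). The gripper opens to 85 mm and grips with 20 to 120 N. Pads are 22 mm wide; open, the fingers measure 114 mm over their backs; the gripper's body (76 mm by 85 mm) begins 54 mm behind the grasp point. The pads swing forward as they close: fully open they stand 13 mm farther back than shut.
Start: joints at [1.182, 0.313, 0.046, 1.304, 0, 1.431], TCP at [0.142, 0.557, 0.231] pointing down, gripper open.
Joint ranges: [-2.76, 2.76], [-0.86, 1.69], [-1.03, 1.26], [-2.2, 2.34], [-1.47, 1.5], [-3.14, 3.14]. Speed limits (rad/s): [2.57, 2.57, 3.14, 3.14, 3.14, 3.14].

## Interface

Orientations are given as a unit quaternion [w, x, y, z].
In Python, from workcell import env gives the robot as it stands.
- The arm moves only by the tool carry_out, never from a script. Its argument "steps" is a list of rows, each a list of 3 entries, a list of its own where there are three numbers: the turn, a rotation vector about the tool's x, y, z in degrees, then the shift along the tool's x, y, z in cm, then the closure in counts, from 0 (fully open) to 255 (shut). A call has exactly 8 rows; each row is the pose to reach, as a shift and turn from the pose commanded when the call began, along the tool's axes at that moment; what a row does not reach only later rows make up. A row lasts 1/8 s, in which the tool goes at most 62.5 mm and 10.7 degrees, less where a joint would pass 70% of its speed; a pose out of reach is approached as far as the arm can. A call with a gripper value outside its range is refused whole. The fingers move at their own pace and stop on an object; "force" is the grip in N (left out, the last holds). Time passes only in rows, so rows that repeat a pose let the fingers close, or fill a call up. It gives the time, the measured TCP pose, the force, the opening and the grip force at its end, in the units of the state.
- env.get_state(): the state, without advancing time (a new reading comes with each control period).
- env.read_camera(name): name is "scene" or "side" or "wrist"; returns (picture, depth): 480x640x3 uint8, red, green, blue; 480x640 float32, m along the optical axis (not along the pixel's ray), 0 where there is no reading.
- env.get_calibration(name): a dict with "fx", "fy", "cx", "cy" (pixels), "origin" and "orientation" of the camera in the world. Camera axes: x right, y up, looking along -z (the intrinsics and any distortion apply to the point x, -y, -z); pixel columns grow to the right and rows downward; lengths in m; the calibration is good to about 2 mm. A picture is of the moment at which its call begins: read the wrist's pose just before it. get_calibration takes no time and is no camera call; for the wrist camera it gives the pose at the moment of the call.
- env.hand_in(): hands the job in; it is judged then, once.
The state is a dict: "clock": time; "joint_pos": joint angles; "qvel": joint speeds; "tau": joint torques, N m; "tcp_pos": TCP position; "orientation": TCP orientation; "wrist_force": force on the tool from outside, world axes, zero at the start; "ft_torque": the same for the moment, N m; "finger_gap": finger opening in m; "grip_force": force on a finger pad.
Only numpy, scipy, OpenCV 4.12 (cv2) and the standard library are available. Lean on these libraries where they do the work, as an engineer would, in place of code of your own. Each camera call takes 0.05 s, during which the arm holds its last target. There are 200 camera calls.

## Task

Three snap tests on the grey mat have been loaded with blood; activate them in the order in which they were loaded, blue sticker first, then yellow, then red, by pressing each raised grey-blue activator gently straight down with the fingertips until it is fully home. Then tap the green start key on the timer and let it go. Leave the spare test without a sticker alone, and do not pick up or shift the tests, the timer or anything else on the bench.

Things in the scene. Friction and masses are not known exactly. Their poses are not given: they have to be found in the camera images.
- blue_test: Snap test cassette with blue sticker. Loose white housing 112 (x) x 40 (y) x 13 mm, 60 g, flat on the mat; origin at the centre of its underside, z up. Grey-blue activator block near its +x end, sample well (round funnel, its rim 16 mm above the underside) near its -x end, the coloured sticker band between well and result window.
- blue_pad (a point): Centre of the top face of the activator of the blue test; moves down with it. The activator is a block 24 mm (along x) by 30 mm (along y) centred 36 mm from the cassette origin towards +x; its top stands 24 mm above the cassette underside when up (11 mm proud of the housing) and 17 mm when fully home (4 mm proud).
- blue_activator (a joint): Travel of the blue activator in m: 0 = up (as at the start), 0.007 = fully home, straight down. It resists with a steady 3.5 N or so and stays where it is left; no spring. Pressed on beyond home, with over 5 N, it meets a rubber end stop that gives about 1 mm per 3 N for up to 3.5 mm, then is hard.
- yellow_test: Snap test cassette with yellow sticker. Loose white housing 112 (x) x 40 (y) x 13 mm, 60 g, flat on the mat; origin at the centre of its underside, z up. Grey-blue activator block near its +x end, sample well (round funnel, its rim 16 mm above the underside) near its -x end, the coloured sticker band between well and result window.
- yellow_pad (a point): Centre of the top face of the activator of the yellow test; moves down with it. The activator is a block 24 mm (along x) by 30 mm (along y) centred 36 mm from the cassette origin towards +x; its top stands 24 mm above the cassette underside when up (11 mm proud of the housing) and 17 mm when fully home (4 mm proud).
- yellow_activator (a joint): Travel of the yellow activator in m: 0 = up (as at the start), 0.007 = fully home, straight down. It resists with a steady 3.5 N or so and stays where it is left; no spring. Pressed on beyond home, with over 5 N, it meets a rubber end stop that gives about 1 mm per 3 N for up to 3.5 mm, then is hard.
- red_test: Snap test cassette with red sticker. Loose white housing 112 (x) x 40 (y) x 13 mm, 60 g, flat on the mat; origin at the centre of its underside, z up. Grey-blue activator block near its +x end, sample well (round funnel, its rim 16 mm above the underside) near its -x end, the coloured sticker band between well and result window.
- red_pad (a point): Centre of the top face of the activator of the red test; moves down with it. The activator is a block 24 mm (along x) by 30 mm (along y) centred 36 mm from the cassette origin towards +x; its top stands 24 mm above the cassette underside when up (11 mm proud of the housing) and 17 mm when fully home (4 mm proud).
- red_activator (a joint): Travel of the red activator in m: 0 = up (as at the start), 0.007 = fully home, straight down. It resists with a steady 3.5 N or so and stays where it is left; no spring. Pressed on beyond home, with over 5 N, it meets a rubber end stop that gives about 1 mm per 3 N for up to 3.5 mm, then is hard.
- spare_test: Snap test cassette with no sticker, the unused spare: leave it alone. Loose white housing 112 (x) x 40 (y) x 13 mm, 60 g, flat on the mat; origin at the centre of its underside, z up. Grey-blue activator block near its +x end, sample well (round funnel, its rim 16 mm above the underside) near its -x end; bare white where the others carry a sticker, its well empty (grey, not dark red).
- spare_pad (a point): Centre of the top face of the activator of the spare test; moves down with it. The activator is a block 24 mm (along x) by 30 mm (along y) centred 36 mm from the cassette origin towards +x; its top stands 24 mm above the cassette underside when up (11 mm proud of the housing) and 17 mm when fully home (4 mm proud).
- spare_activator (a joint): Travel of the spare's activator in m: 0 = up; same mechanism. Must stay up.
- mat: Dark grey bench mat, fixed, 280 (x) x 340 (y) x 3 mm, on which the four tests and the dropper bottle lie; origin at the centre of its underside, its top 3 mm above the bench.
- timer: White digital bench timer, loose, 180 g, 95 (x) x 84 (y) mm. Origin at the centre of its underside. Key deck 22 mm high in its front half (-x side); display block 37 to 39 mm high from x = +3 to +48 mm.
- key_top (a point): Centre of the top of the timer's green start key, 20 mm (x) by 34 mm (y), 26 mm from the timer origin towards -x; 30 mm above the bench when up, 26 mm when fully pressed.
- start_key (a joint): Travel of the green start key in m: 0 = up, 0.004 = fully pressed. Sprung: about 1 N to start, 4 N fully down, then a rubber stop that gives 1 mm per 3 N above 5 N, for up to 3 mm; it comes back up when let go. The timer has started once it is pressed beyond 0.0025.
- dropper: Small white dropper bottle with blue tip, 25 mm across, 60 mm high, loose, standing on the mat. Leave alone. Origin under its centre.
- tip_box: Blue box of pipette tips with a pale lid, 122 x 84 x 62 mm, loose. Leave alone. Origin under its centre.
- pipette: Blue and white pipette lying on the bench beyond the mat, 230 mm long (its x axis), 27 mm thick, loose. Leave alone. Origin on the bench under it.
- marker: Black and white marker pen lying on the bench, 130 mm long (its x axis), 14 mm thick, loose. Leave alone. Origin on the bench under its middle.
- sample_pot: Sample pot with yellow screw lid, 47 mm across, 62 mm high, loose. Leave alone. Origin under its centre.
There are look-alikes about, which are no part of the job. Leave any pink look-alike of the timer alone.

How it is judged:
By the outcome, as a careful person would: the job done as asked, in the order asked, and still so for the second after the job is handed in, with the robot touching nothing.
It also fails if it takes over 56 s, if anything falls off the work surface, if the arm or the gripper's body presses on something with over 40 N, if the wrist force passes 120 N, or if a joint passes its speed limit or range.

## Working session

There is one attempt and no reset: what is moved stays moved. The work goes in short steps, Python scripts to look and compute and a tool call to move; the robot and the scene stay as the last step left them, time stands still between calls to the robot, and variables do not carry over. Pictures are saved under pics/ and viewed, at most 10 in all, crops included, and the job is handed in when it is done.

Besides the shell and the picture viewer there is one more tool, called after ">>>" as name(argument=value, ...), one argument or row to a line, values as JSON. carry_out: Moves the arm, as the interface text tells. Its arguments: {"type":"object","properties":{"steps":{"type":"array","items":{"type":"array"}},"force":{"type":"number"}},"required":["steps"]}

```bash
mkdir -p pics; cat > h.py <<'E'
import numpy as np, cv2
from scipy.spatial.transform import Rotation as R
from workcell import env
def rot(q): return R.from_quat([q[1],q[2],q[3],q[0]])
def shot(name,fn):
    c=env.get_calibration(name); p,d=env.read_camera(name)
    cv2.imwrite('pics/'+fn+'.png',p[:,:,::-1]); np.savez('pics/'+fn+'.npz',p=p,d=d,c=np.array(c,dtype=object))
    return p,d,c
def load(fn):
    z=np.load('pics/'+fn+'.npz',allow_pickle=True); return z['p'],z['d'],z['c'].item()
def ray(c,u,v):
    k=np.array([(u-c['cx'])/c['fx'],-(v-c['cy'])/c['fy'],-1.]); return rot(c['orientation']).apply(k)
def at_z(c,u,v,z):
    r=ray(c,u,v);o=np.array(c['origin']);return o+r*(z-o[2])/r[2]
def pt(c,d,u,v): return np.array(c['origin'])+ray(c,u,v)*d[v,u]
E
python3 - <<'E'
from h import *
for n in ['scene','side','wrist']:
    p,d,c=shot(n,n+'0'); print(n,c)
s=env.get_state();print(s, env.hold_point_z)
E
```

```text
scene {'fx': 478.8869726732388, 'fy': 478.8869726732388, 'cx': 312.326888833817, 'cy': 239.89423440697487, 'origin': array([1.45064477, 0.11376551, 0.75959952]), 'orientation': array([0.61871753, 0.29457592, 0.31628458, 0.65603179])}
side {'fx': 465.56276049433404, 'fy': 465.56276049433404, 'cx': 331.34992208588255, 'cy': 239.65222042200992, 'origin': array([ 0.56602927, -0.58266511,  0.76231473]), 'orientation': array([9.31570461e-01, 3.63560523e-01, 3.02032352e-04, 3.61847658e-04])}
wrist {'fx': 366.02891949129526, 'fy': 366.02891949129526, 'cx': 322.1209129237254, 'cy': 236.81861981823832, 'origin': array([0.07075082, 0.57446112, 0.37285556]), 'orientation': array([ 0.78121266, -0.11381539, -0.08778221,  0.60749248])}
{'clock': 0.15, 'joint_pos': array([1.18238615e+00, 3.13830011e-01, 4.52401934e-02, 1.30358117e+00,
       7.36203598e-06, 1.43120757e+00]), 'qvel': array([ 0.00141535, -0.00310459,  0.00239421, -0.00078944,  0.00058014,
        0.00021764]), 'tau': array([ 2.25323151e-03, -4.81064916e+01,  2.98815930e+01,  1.39055171e-02,
       -1.61552616e-04, -1.72739615e-06]), 'tcp_pos': array([0.1414585, 0.5569423, 0.2306126]), 'orientation': array([-1.82908018e-04,  1.24089994e-01,  9.92270730e-01, -6.62557070e-04]), 'wrist_force': array([ 0.17681628, -0.57617217, -0.2203821 ]), 'ft_torque': array([ 0.0431006 , -0.05946655,  0.00249085]), 'grip_force': 0.0, 'finger_gap': 0.08513661882402361} 0.0187
```

View pics/scene0.png

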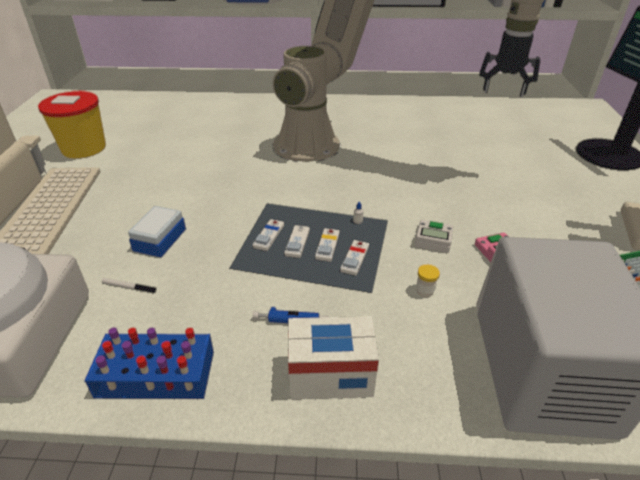

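The scene shows the mat with four tests: blue sticker (268,235), no sticker (297,241), yellow (328,244) and red (355,257). The white timer is at (434,235) and the pink look-alike at (490,245). I'll look closer from the side camera.

View pics/side0.png

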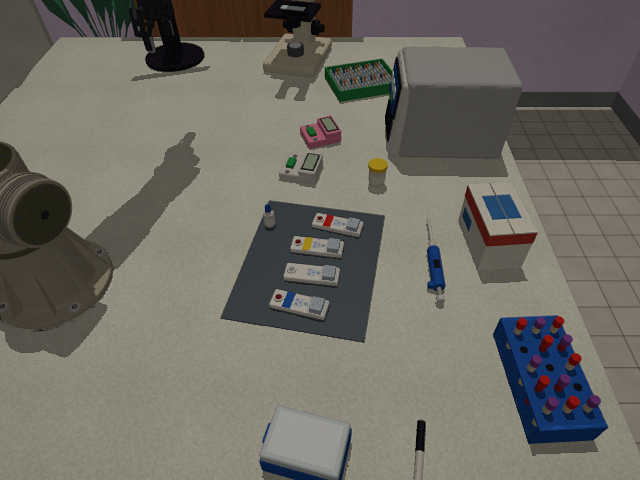

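```bash
python3 - <<'E'
from h import *
p,d,c=load('side0')
for n,u,v,z in [('blue',317,305,.027),('spare',329,269,.027),('yel',334,246,.027),('red',354,225,.027),('key',291,162,.03),('wb',278,297,.019),('wr',319,219,.019)]:
    print(n,at_z(c,u,v,z).round(3),pt(c,d,u,v).round(3))
s=env.get_state(); r=rot(s['orientation']); print(r.as_matrix().round(3))
cw=env.get_calibration('wrist'); print(rot(cw['orientation']).as_matrix().round(3), r.inv().apply(cw['origin']-s['tcp_pos']))
q=p[140:325,255:385]; cv2.imwrite('pics/crop1.png',cv2.resize(q[:,:,::-1],None,fx=3.2,fy=3.2,interpolation=cv2.INTER_CUBIC))
E
```

```text
blue [ 0.538 -0.075  0.027] [ 0.538 -0.074  0.027]
spare [0.561 0.013 0.027] [0.561 0.013 0.028]
yel [0.571 0.076 0.027] [0.571 0.077 0.026]
red [0.615 0.138 0.027] [0.615 0.137 0.029]
key [0.463 0.358 0.03 ] [0.463 0.355 0.032]
wb [ 0.461 -0.05   0.019] [ 0.461 -0.05   0.019]
wr [0.537 0.165 0.019] [0.537 0.166 0.018]
[[-0.969  0.246 -0.001]
 [ 0.246  0.969 -0.001]
 [ 0.    -0.001 -1.   ]]
[[ 0.246 -0.929 -0.276]
 [ 0.969  0.236  0.071]
 [-0.001 -0.285  0.959]] [ 0.07286674 -0.00058619 -0.1423401 ]
```

View pics/crop1.png

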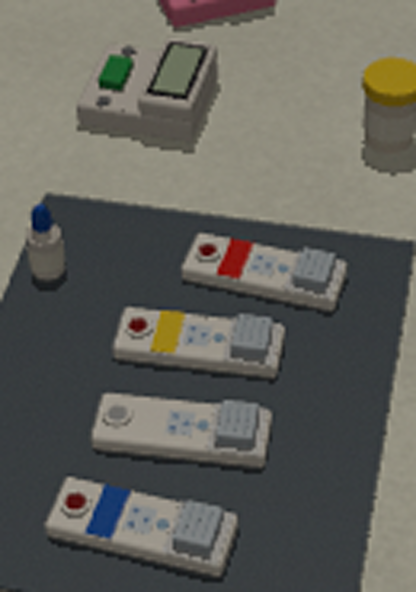

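The crop confirms the choice. Blue, yellow and red are the three tests with stickers and dark red wells. The one between blue and yellow is bare with a grey well, so it is the spare. The white timer with the green key is the real one, not the pink. Moving over the blue test with the fingers shut.

>>> carry_out(
  steps=[
    [[0,0,0],[-4.3,-4.1,0],255],
    [[0,0,0],[-8.6,-8.2,0],255],
    [[0,0,0],[-12.9,-12.3,0],255],
    [[0,0,0],[-17.2,-16.4,0],255],
    [[0,0,0],[-21.5,-20.5,0],255],
    [[0,0,0],[-25.8,-24.6,0],255],
    [[0,0,0],[-30.1,-28.7,0],255],
    [[0,0,0],[-34.4,-32.8,0],255],
  ],
  force=20,
)

```text
clock: 1.15
tcp_pos: [0.3949, 0.153, 0.2313]
orientation: [0.0, 0.124, 0.992, 0.0]
wrist_force: [1.6, 0.4, 0.1]
finger_gap: 0.0
grip_force: 0.0
```

>>> carry_out(
  steps=[
    [[0,0,0],[-4.3,-4.1,0],255],
    [[0,0,0],[-8.6,-8.2,1],255],
    [[0,0,0],[-12.9,-12.3,2],255],
    [[0,0,0],[-16.6,-15.9,3],255],
    [[0,0,0],[-19.6,-18.7,3],255],
    [[0,0,0],[-19.6,-18.7,3],255],
    [[0,0,0],[-19.6,-18.7,3],255],
    [[0,0,0],[-19.6,-18.7,3],255],
  ],
)

```text
clock: 2.15
tcp_pos: [0.5375, -0.0737, 0.2014]
orientation: [-0.0, 0.123, 0.992, 0.0]
wrist_force: [-0.8, -0.9, 0.1]
finger_gap: 0.0
grip_force: 0.0
```

```bash
python3 - <<'E'
from h import *
p,d,c=shot('wrist','w1'); s=env.get_state(); print(s['clock'],s['tcp_pos'],rot(s['orientation']).as_matrix().round(3),s['wrist_force'],s['finger_gap'])
E
```

```text
2.2 [ 0.53765133 -0.07367745  0.20151647] [[-0.97   0.245  0.   ]
 [ 0.245  0.97   0.   ]
 [ 0.     0.    -1.   ]] [-0.16918349 -0.3176543   0.30529612] 0.00025762644420761156
```

View pics/w1.png

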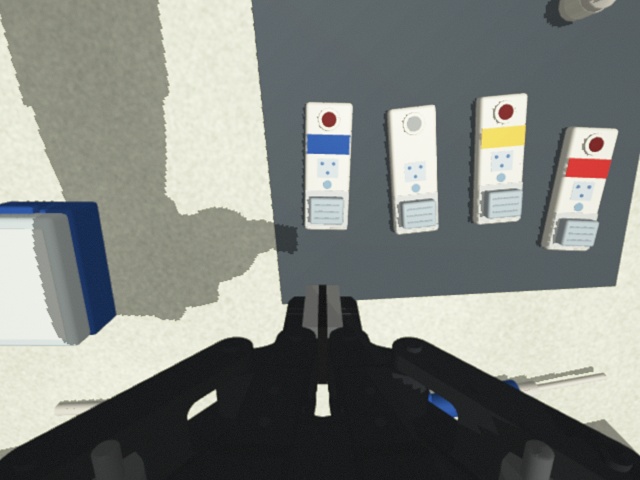

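The wrist view shows the blue pad at (326,211), spare at (419,214), yellow at (503,204) and red at (578,233), with the wells above them. I'll refine the pad centres using depth.

```bash
cat >> h.py <<'E'
def cloud(c,d):
    v,u=np.mgrid[:480,:640]; k=np.stack([(u-c['cx'])/c['fx'],-(v-c['cy'])/c['fy'],-np.ones(u.shape)],-1)
    return np.array(c['origin'])+rot(c['orientation']).apply((k*d[...,None]).reshape(-1,3)).reshape(480,640,3)
E
python3 - <<'E'
from h import *
s=env.get_state(); r=rot(s['orientation'])
p,d,c=load('w1'); P=cloud(c,d)
for n,u,v,w in [('blue',326,211,(329,119)),('spare',419,214,(414,123)),('yel',503,204,(506,112)),('red',578,233,(596,144))]:
    a=P[v-24:v+24,u-26:u+26].reshape(-1,3); z=np.median(P[v-4:v+5,u-4:u+5,2]); m=abs(a[:,2]-z)<.0035; b=a[m]
    (cx,cy),sz,an=cv2.minAreaRect((b[:,:2]*1000).astype(np.float32))
    W=at_z(c,*w,.018); pix=at_z(c,u,v,.027); ctr=np.array([cx,cy])/1000
    hm=np.median(P[v-45:v-35,u-4:u+5,2])
    print(n,'z',z.round(4),'housing z',hm.round(4),'rect',ctr.round(4),np.round(sz,1),round(an,1),'mean',b[:,:2].mean(0).round(4),'pix',pix[:2].round(4),'yaw',np.degrees(np.arctan2(*(ctr-W[:2])[::-1])).round(1),'tool d cm',(100*r.inv().apply(np.r_[ctr,.027]-s['tcp_pos'])).round(2))
E
```

```text
blue z 0.0267 housing z 0.0161 rect [ 0.5355 -0.0694] [29.7 23.6] 75.3 mean [ 0.5353 -0.0696] pix [ 0.5357 -0.0701] yaw -15.5 tool d cm [ 0.31  0.35 17.45]
spare z 0.0269 housing z 0.0161 rect [0.559  0.0098] [30.5 24.2] 81.6 mean [0.5584 0.0093] pix [0.5585 0.0092] yaw -7.9 tool d cm [-0.02  8.61 17.45]
yel z 0.0267 housing z 0.016 rect [0.5683 0.0843] [30.3 24.3] 81.3 mean [0.5676 0.0837] pix [0.5678 0.0824] yaw -9.7 tool d cm [ 0.9  16.06 17.46]
red z 0.027 housing z 0.016 rect [0.6117 0.1474] [32.  24.2] 74.3 mean [0.6108 0.1462] pix [0.611 0.145] yaw -16.9 tool d cm [-1.77 23.24 17.46]
```

>>> carry_out(
  steps=[
    [[0,0,0],[0.3,0.35,4],255],
    [[0,0,0],[0.3,0.35,8],255],
    [[0,0,0],[0.3,0.35,12],255],
    [[0,0,0],[0.3,0.35,14.5],255],
    [[0,0,0],[0.3,0.35,15.7],255],
    [[0,0,0],[0.3,0.35,15.7],255],
    [[0,0,0],[0.3,0.35,15.7],255],
    [[0,0,0],[0.3,0.35,15.7],255],
  ],
)

```text
clock: 3.2
tcp_pos: [0.5371, -0.0708, 0.0455]
orientation: [0.001, 0.124, 0.992, -0.0]
wrist_force: [0.2, -0.1, -0.7]
finger_gap: -0.0001
grip_force: 0.0
```

```bash
python3 - <<'E'
from h import *
p,d,c=shot('wrist','w2'); s=env.get_state(); print(s['clock'],s['tcp_pos'],s['wrist_force'])
q=p[160:400,200:440]; cv2.imwrite('pics/w2c.png',cv2.resize(q[:,:,::-1],None,fx=2.5,fy=2.5,interpolation=cv2.INTER_CUBIC))
E
```

```text
3.25 [ 0.53693246 -0.07085521  0.0453271 ] [-0.95094261 -0.01909473 -0.3879299 ]
```

View pics/w2c.png

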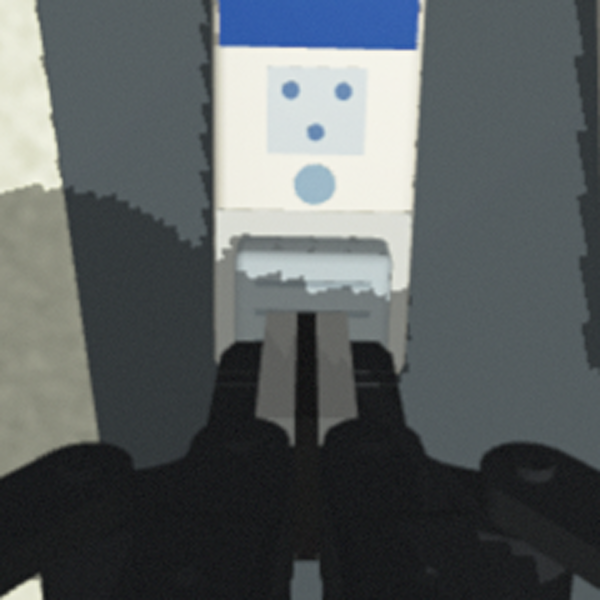

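The fingertips sit over the grey-blue pad of the blue test, about 1 mm off, in full image near (323,288). Correcting that and pressing slowly.

>>> carry_out(
  steps=[
    [[0,0,0],[0.15,0.1,0.6],255],
    [[0,0,0],[0.15,0.1,1.2],255],
    [[0,0,0],[0.15,0.1,1.6],255],
    [[0,0,0],[0.15,0.1,1.9],255],
    [[0,0,0],[0.15,0.1,2.1],255],
    [[0,0,0],[0.15,0.1,2.25],255],
    [[0,0,0],[0.15,0.1,2.4],255],
    [[0,0,0],[0.15,0.1,2.4],255],
  ],
)

```text
clock: 4.25
tcp_pos: [0.5352, -0.0694, 0.0202]
orientation: [0.0, 0.124, 0.992, 0.0]
wrist_force: [0.5, -0.0, -0.3]
finger_gap: 0.0003
grip_force: 0.0
```

>>> carry_out(
  steps=[
    [[0,0,0],[0,0,0.03],255],
    [[0,0,0],[0,0,0.06],255],
    [[0,0,0],[0,0,0.09],255],
    [[0,0,0],[0,0,0.12],255],
    [[0,0,0],[0,0,0.15],255],
    [[0,0,0],[0,0,0.15],255],
    [[0,0,0],[0,0,0.15],255],
    [[0,0,0],[0,0,0.15],255],
  ],
)

```text
clock: 5.25
tcp_pos: [0.5354, -0.0694, 0.0195]
orientation: [0.001, 0.124, 0.992, -0.0]
wrist_force: [-1.2, -0.0, 6.2]
finger_gap: -0.0001
grip_force: 3.3
```

>>> carry_out(
  steps=[
    [[0,0,0],[0,0,0.04],255],
    [[0,0,0],[0,0,0.04],255],
    [[0,0,0],[0,0,-2],255],
    [[0,0,0],[0,0,-5.5],255],
    [[0,0,-1],[0.2,5,-6],255],
    [[0,0,-3],[0.4,10.4,-6],255],
    [[0,0,-5],[0.6,15.7,-6],255],
    [[0,0,-5],[0.6,15.7,-6],255],
  ],
)

```text
clock: 6.25
tcp_pos: [0.5682, 0.0877, 0.0785]
orientation: [0.0, 0.078, 0.997, 0.0]
wrist_force: [0.2, -0.8, -0.9]
finger_gap: 0.0003
grip_force: 0.0
```

```bash
python3 - <<'E'
from h import *
p,d,c=shot('wrist','w3'); s=env.get_state(); r=rot(s['orientation']);print(s['clock'],s['tcp_pos'],s['wrist_force'],r.as_matrix().round(3)[:2,:2])
P=cloud(c,d)
v,u=np.mgrid[:480,:640]
vis=lambda x,y,z=.02: (lambda k:(c['cx']+c['fx']*k[0]/-k[2], c['cy']-c['fy']*k[1]/-k[2]))(rot(c['orientation']).inv().apply(np.array([x,y,z])-c['origin']))
for n,x,y in [('blue',.5355,-.0694),('spare',.559,.0098),('yel',.5683,.084),('red',.6115,.147)]:
    m=(np.hypot(P[...,0]-x,P[...,1]-y)<.010)&(P[...,2]<.05)&(d>0); b=P[m]; print(n,m.sum(),np.round(vis(x,y)),np.percentile(b[:,2],[10,50,90]).round(4) if m.sum() else '')
x,y=.5683,.084
a=P[(np.hypot(P[...,0]-x,P[...,1]-y)<.025)&(abs(P[...,2]-.0267)<.0035)]
print(cv2.minAreaRect((a[:,:2]*1000).astype(np.float32)))
E
```

```text
6.3 [0.56774256 0.08595588 0.07836458] [-0.96606181 -0.04731149  0.17724961] [[-0.987  0.158]
 [ 0.158  0.987]]
blue 900 [ 45. 246.] [0.0189 0.0197 0.0204]
spare 913 [189. 264.] [0.026  0.0268 0.0276]
yel 928 [317. 260.] [0.026  0.0268 0.0276]
red 806 [430. 310.] [0.026  0.0268 0.0275]
((568.193603515625, 84.33161926269531), (29.70338249206543, 24.366872787475586), 81.73938751220703)
```

View pics/w3.png

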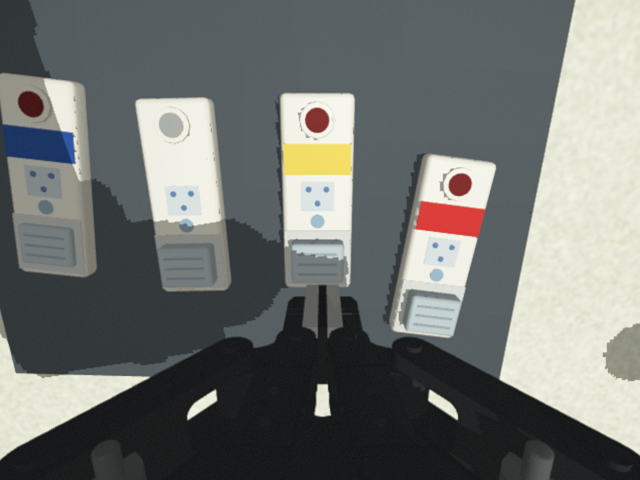

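Blue's pad top fell from 26.8 to 19.7 mm, so it is fully home and the cassette hasn't moved. The spare is still up. The fingers are over the yellow pad at (318,262), so I'm pressing yellow.

>>> carry_out(
  steps=[
    [[0,0,0],[0,0,2.5],255],
    [[0,0,0],[0,0,4.4],255],
    [[0,0,0],[0,0,5.1],255],
    [[0,0,0],[0,0,5.4],255],
    [[0,0,0],[0,0,5.65],255],
    [[0,0,0],[0,0,5.85],255],
    [[0,0,0],[0,0,6.0],255],
    [[0,0,0],[0,0,6.0],255],
  ],
)

```text
clock: 7.3
tcp_pos: [0.5683, 0.0841, 0.0195]
orientation: [0.001, 0.081, 0.997, -0.0]
wrist_force: [-2.3, -1.2, 6.2]
finger_gap: 0.0001
grip_force: 3.2
```

>>> carry_out(
  steps=[
    [[0,0,0],[0,0,0],255],
    [[0,0,0],[0,0,0.04],255],
    [[0,0,0],[0,0,0.04],255],
    [[0,0,0],[0,0,0.04],255],
    [[0,0,0],[0,0,0.04],255],
    [[0,0,0],[0,0,0.04],255],
    [[0,0,0],[0,0,0.04],255],
    [[0,0,0],[0,0,0.04],255],
  ],
)

```text
clock: 8.3
tcp_pos: [0.5683, 0.0841, 0.0193]
orientation: [0.001, 0.081, 0.997, -0.0]
wrist_force: [-2.1, -3.2, 7.6]
finger_gap: -0.0
grip_force: 3.5
```

>>> carry_out(
  steps=[
    [[0,0,0],[0,0,-2],255],
    [[0,0,0],[0,0,-5.5],255],
    [[0,0,3],[-1.6,3.5,-6],255],
    [[0,0,6.5],[-3.3,6.9,-6],255],
    [[0,0,6.5],[-3.3,6.9,-6],255],
    [[0,0,6.5],[-3.3,6.9,-6],255],
    [[0,0,6.5],[-3.3,6.9,-6],255],
    [[0,0,6.5],[-3.3,6.9,-6],255],
  ],
)

```text
clock: 9.3
tcp_pos: [0.6111, 0.1465, 0.0784]
orientation: [-0.0, 0.137, 0.991, 0.0]
wrist_force: [0.7, 0.1, -0.2]
finger_gap: 0.0003
grip_force: 0.0
```

```bash
python3 - <<'E'
from h import *
p,d,c=shot('wrist','w4'); s=env.get_state(); r=rot(s['orientation']);print(s['clock'],s['tcp_pos'],s['wrist_force'],r.as_matrix().round(3)[:2,:2])
P=cloud(c,d)
for n,x,y,z in [('yel',.5683,.084,.0197),('red',.6115,.147,.0267),('spare',.559,.0098,.0267)]:
    q=np.hypot(P[...,0]-x,P[...,1]-y); b=P[(q<.010)&(P[...,2]<.05)&(d>0)]
    a=P[(q<.025)&(abs(P[...,2]-z)<.0025)]
    print(n,np.percentile(b[:,2],[10,50,90]).round(4),cv2.minAreaRect((a[:,:2]*1000).astype(np.float32)))
E
```

```text
9.35 [0.61119361 0.14653919 0.07845863] [-0.48841854 -0.11621398  0.29239686] [[-0.962  0.272]
 [ 0.272  0.962]]
yel [0.0189 0.0197 0.0206] ((566.1536254882812, 87.1458969116211), (36.73929977416992, 42.14259719848633), 77.582275390625)
red [0.026  0.0267 0.0276] ((611.8727416992188, 147.40597534179688), (29.753782272338867, 24.259273529052734), 73.35939025878906)
spare [0.0259 0.0267 0.0275] ((559.1827392578125, 10.255315780639648), (31.33405876159668, 24.18313217163086), 82.58436584472656)
```

Yellow is home (19.7 mm). The fingers are within 1 mm of red's centre, so I'm pressing red.

>>> carry_out(
  steps=[
    [[0,0,0],[-0.05,0.1,2.5],255],
    [[0,0,0],[-0.05,0.1,4.4],255],
    [[0,0,0],[-0.05,0.1,5.1],255],
    [[0,0,0],[-0.05,0.1,5.4],255],
    [[0,0,0],[-0.05,0.1,5.65],255],
    [[0,0,0],[-0.05,0.1,5.85],255],
    [[0,0,0],[-0.05,0.1,6.0],255],
    [[0,0,0],[-0.05,0.1,6.0],255],
  ],
)

```text
clock: 10.35
tcp_pos: [0.6126, 0.148, 0.0193]
orientation: [0.001, 0.137, 0.991, 0.0]
wrist_force: [-3.9, -1.6, 7.3]
finger_gap: -0.0001
grip_force: 3.6
```

>>> carry_out(
  steps=[
    [[0,0,0],[0,0,0],255],
    [[0,0,0],[0,0,0],255],
    [[0,0,0],[0,0,0],255],
    [[0,0,0],[0,0,0],255],
    [[0,0,0],[0,0,0],255],
    [[0,0,0],[0,0,0],255],
    [[0,0,0],[0,0,0],255],
    [[0,0,0],[0,0,0],255],
  ],
)

```text
clock: 11.35
tcp_pos: [0.6126, 0.148, 0.0193]
orientation: [0.001, 0.137, 0.991, 0.0]
wrist_force: [-3.1, -0.7, 6.6]
finger_gap: 0.0002
grip_force: 3.5
```

>>> carry_out(
  steps=[
    [[0,0,0],[0,0,-2],255],
    [[0,0,0],[0,0,-8],255],
    [[0,0,0],[2,1.6,-13],255],
    [[0,0,0],[6.6,5.3,-13],255],
    [[0,0,0],[11.2,9,-13],255],
    [[0,0,0],[15.8,12.7,-13],255],
    [[0,0,0],[20,16.1,-13],255],
    [[0,0,0],[20,16.1,-13],255],
  ],
)

```text
clock: 12.35
tcp_pos: [0.4613, 0.3604, 0.1485]
orientation: [0.0, 0.134, 0.991, 0.001]
wrist_force: [0.5, -0.2, 0.4]
finger_gap: 0.0002
grip_force: 0.0
```

```bash
python3 - <<'E'
from h import *
p,d,c=shot('wrist','w5'); s=env.get_state(); r=rot(s['orientation']);print(s['clock'],s['tcp_pos'],s['wrist_force'],r.as_matrix().round(3)[:2,:2])
P=cloud(c,d)
hsv=cv2.cvtColor(p,cv2.COLOR_RGB2HSV); m=cv2.inRange(hsv,(45,90,40),(85,255,255))
n,l,st,ce=cv2.connectedComponentsWithStats(m)
for i in range(1,n):
    if st[i,4]>80:
        b=P[l==i]; top=b[b[:,2]>.028]; print(st[i],ce[i].round(),np.percentile(b[:,2],[10,50,90]).round(4), cv2.minAreaRect((top[:,:2]*1000).astype(np.float32)) if len(top)>5 else '')
q=np.hypot(P[...,0]-.6119,P[...,1]-.1474); b=P[(q<.010)&(d>0)]; print('red',len(b),np.percentile(b[:,2],[10,50,90]).round(4) if len(b) else '')
E
```

```text
12.4 [0.46269566 0.35891973 0.14852216] [ 0.0678224  -1.06234107 -0.52478168] [[-0.963  0.268]
 [ 0.268  0.963]]
[ 303  215   45   27 1145] [325. 228.] [0.0285 0.0295 0.0305] ((430.607666015625, 370.2619934082031), (32.5430793762207, 81.25569152832031), 75.57588958740234)
[ 490  218   53   43 1242] [516. 239.] [0.0268 0.0295 0.0304] ((448.86572265625, 450.21697998046875), (180.24288940429688, 35.09870147705078), 39.83760070800781)
red 0
```

View pics/w5.png

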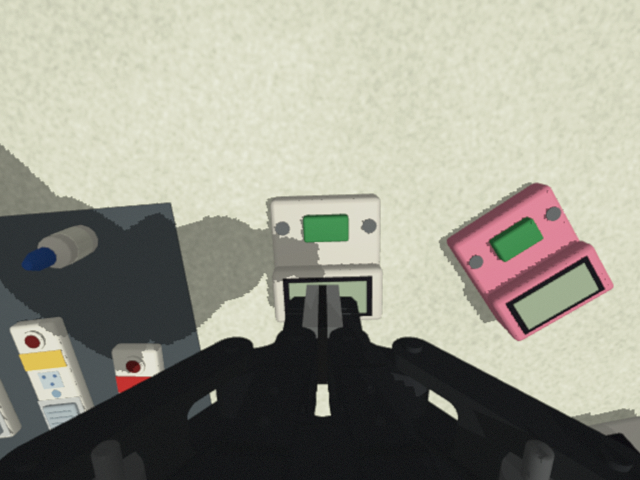

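The white timer is below, with its green key at (325,228). The pink look-alike is at (516,239). Computing the key centre.

```bash
python3 - <<'E'
from h import *
p,d,c=load('w5');P=cloud(c,d);s=env.get_state();r=rot(s['orientation'])
m=cv2.inRange(cv2.cvtColor(p,cv2.COLOR_RGB2HSV),(45,90,40),(85,255,255))[210:248,295:355]>0
b=P[210:248,295:355][m]; b=b[(b[:,2]>.0265)&(b[:,2]<.033)]; k=np.r_[np.median(b,0)]; mean=b.mean(0)
pix=at_z(c,325.3,228,.0297); print(k,mean,pix,cv2.minAreaRect((b[:,:2]*1000).astype(np.float32)))
print(s['tcp_pos'],100*r.inv().apply(mean-s['tcp_pos']))
E
```

```text
[0.46000247 0.36295589 0.02953768] [0.46002603 0.36293084 0.02951011] [0.45992737 0.36287315 0.0297    ] ((460.39013671875, 362.70074462890625), (32.579593658447266, 19.68257713317871), 76.57426452636719)
[0.46269566 0.35891973 0.14852216] [ 0.37563049  0.30526425 11.90111517]
```

>>> carry_out(
  steps=[
    [[0,0,0],[0.45,0.37,3],255],
    [[0,0,0],[0.45,0.37,6],255],
    [[0,0,0],[0.45,0.37,8.5],255],
    [[0,0,0],[0.45,0.37,9.9],255],
    [[0,0,0],[0.45,0.37,9.9],255],
    [[0,0,0],[0.45,0.37,9.9],255],
    [[0,0,0],[0.45,0.37,9.9],255],
    [[0,0,0],[0.45,0.37,9.9],255],
  ],
)

```text
clock: 13.4
tcp_pos: [0.4606, 0.3623, 0.0503]
orientation: [0.001, 0.137, 0.991, 0.001]
wrist_force: [0.0, 0.8, 0.1]
finger_gap: 0.0001
grip_force: 0.0
```

>>> carry_out(
  steps=[
    [[0,0,0],[0.05,0.05,0.8],255],
    [[0,0,0],[0.05,0.05,1.5],255],
    [[0,0,0],[0.05,0.05,1.9],255],
    [[0,0,0],[0.05,0.05,2.1],255],
    [[0,0,0],[0.05,0.05,2.25],255],
    [[0,0,0],[0.05,0.05,2.4],255],
    [[0,0,0],[0.05,0.05,2.4],255],
    [[0,0,0],[0.05,0.05,2.4],255],
  ],
)

```text
clock: 14.4
tcp_pos: [0.4594, 0.3625, 0.0258]
orientation: [-0.0, 0.137, 0.991, -0.0]
wrist_force: [-3.5, -2.0, 5.9]
finger_gap: 0.0001
grip_force: 2.7
```

The 5.9 N reading means the key is fully pressed. Letting it go.

>>> carry_out(
  steps=[
    [[0,0,0],[0,0,-1],255],
    [[0,0,0],[0,0,-4],255],
    [[0,0,0],[0,0,-9],255],
    [[0,0,0],[0,0,-14],255],
    [[0,0,0],[2,-4,-17],255],
    [[0,0,0],[4,-9,-18],255],
    [[0,0,0],[4,-9,-18],255],
    [[0,0,0],[4,-9,-18],255],
  ],
)

```text
clock: 15.4
tcp_pos: [0.3977, 0.2872, 0.2062]
orientation: [0.001, 0.137, 0.991, 0.001]
wrist_force: [0.7, -0.2, 0.5]
finger_gap: -0.0003
grip_force: 0.0
```

```bash
python3 - <<'E'
from h import *
p,d,c=shot('wrist','w6');P=cloud(c,d);s=env.get_state();print(s['clock'],s['tcp_pos'],s['wrist_force'])
m=cv2.inRange(cv2.cvtColor(p,cv2.COLOR_RGB2HSV),(45,90,40),(85,255,255))>0
b=P[m&(np.hypot(P[...,0]-.46,P[...,1]-.363)<.04)]; print('key',len(b),b.mean(0),np.median(b[:,2]))
for f in ['side','scene']:
    pp,dd,cc=shot(f,f+'9'); Q=cloud(cc,dd); p0,d0,c0=load(f+'0'); Q0=cloud(c0,d0)
    for n,x,y in [('blue',.5355,-.0694),('spare',.559,.0098),('yel',.5683,.084),('red',.6119,.1474),('key',.460,.363)]:
        z=lambda A:(np.median(A[np.hypot(A[...,0]-x,A[...,1]-y)<.008][:,2])*1000).round(1)
        print(f,n,z(Q0),z(Q))
q=load('side9')[0][140:325,255:385]; cv2.imwrite('pics/crop9.png',cv2.resize(q[:,:,::-1],None,fx=3.2,fy=3.2,interpolation=cv2.INTER_CUBIC))
E
```

```text
15.45 [0.3977811  0.28741731 0.20576079] [1.54646615 0.32881647 0.6349831 ]
key 742 [0.45940648 0.36225523 0.02936391] 0.029558017015919508
side blue 27.7 20.5
side spare 27.6 27.4
side yel 27.2 20.9
side red 27.5 21.0
side key 29.8 30.5
scene blue 28.0 20.3
scene spare 28.0 28.2
scene yel 28.0 21.6
scene red 28.1 20.8
scene key 31.1 31.0
```

View pics/crop9.png

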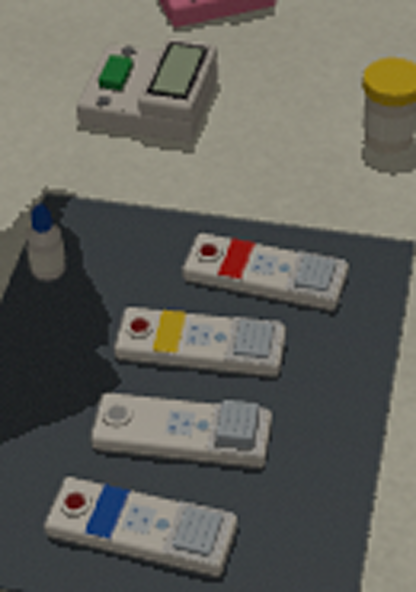

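Blue, yellow and red are down and the spare is still up. The key has come back up and nothing has shifted. Handing in.

```bash
python3 -c "
from workcell import env; print(env.hand_in())"
```

```text
the job is handed in; nothing more can be done
None
```

I pressed the blue, yellow and red activators fully home in that order, then tapped the timer's green start key and released it; the spare is still up, nothing visibly shifted, and the job was handed in at about 15.5 s.

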